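# Slide the telescopic carton stop home until its spring buttons click

### The arm

A 6-joint arm with a two-finger parallel gripper is mounted at the origin on the work surface. World frame = base frame: x ahead of the robot, y to its left, z up, the work surface at z = 0. Lengths are in m, angles in degrees, forces in N, time in s.
With the tool pointing down it reaches from about 0.275 to 0.85 m from the base axis. Payload 5.2 kg.
Tool frame: the origin (TCP) lies at the very end of the fingers, on their centre line; the grasp point (between the pads) lies grip_depth behind it (grip_depth is the distance from the TCP to the grasp point, in m); z points along the fingers, y is the direction in which the jaws open and shut (so a half turn about z gives the same grasp; the last joint's range is limited). The gripper opens to 85 mm and grips with 20 to 120 N. Pads are 22 mm wide; open, the fingers measure 114 mm over their backs; the gripper's body (76 mm by 85 mm) begins 54 mm behind the grasp point. The pads swing forward as they close: fully open they stand 13 mm farther back than shut.
Start: joints at [-88.109, 14.817, 87.949, -0, 77.235, -11.62], TCP at [0.129, -0.535, 0.231] pointing down, gripper open.
Joint ranges: [-179.93, 179.93], [-52.35, 119.4], [10.71, 147.94], [-69.91, 249.91], [12.55, 155.21], [-178.61, 178.61]. Speed limits (degrees/s): [147.25, 147.25, 180, 180, 180, 180].

### API

Orientations are given as a 3x3 rotation matrix whose columns are the frame's x, y, z axes.
In Python, from plant import observe, capture, get_calibration, close_job, grip_depth gives the robot as it stands.
- The arm moves only by the tool play_rows, never from a script. Its argument "increments" is a list of rows, each a list of 3 entries, a list of its own where there are three numbers: the turn, a rotation vector about the tool's x, y, z in degrees, then the shift along the tool's x, y, z in mm, then the closure, from 0 (fully open) to 1 (shut). A call has 1 to 5 rows; each row shifts and turns the commanded pose from where the row before left it, along the tool's axes as they then stand; what a row does not reach is not made up. A row lasts 1/8 s, in which the tool goes at most 62.5 mm and 10.7 degrees, less where a joint would pass 70% of its speed; a pose out of reach is approached as far as the arm can. A call is refused whole if a number of a shift passes 62.5 or a number of a turn 10.7, either way. A call with a gripper value outside its range is refused whole. The fingers move at their own pace and stop on an object; the grip force is fixed at half the most. Time passes only in rows, so rows that do not move let the fingers close. It gives the time, the measured TCP pose, the force and the opening at its end, in the units of the state.
- observe(): the state, without advancing time (a new reading comes with each control period).
- capture(name): name is "scene" or "top"; returns (picture, depth): 480x640x3 uint8, blue, green, red; 480x640 float32, m along the optical axis (not along the pixel's ray), 0 where there is no reading.
- get_calibration(name): a dict with "vertical_fov" (degrees; the focal length in pixels is half the picture's height over the tangent of half this angle, whatever the lens; pixels are square), "cx", "cy" (the principal point, pixels), "k1" (the pictures are not rectified: a ray, as slopes to the right and down, at radius r is drawn at 1 + k1 r^2 times it, then the intrinsics apply), "R" (3x3) and "t" (3): a world point X has camera coordinates R X + t. Camera axes: x right, y down, z forward; pixel columns grow to the right and rows downward; lengths in m; the calibration is good to about 2 mm. A picture is of the moment at which its call begins. get_calibration takes no time and is no camera call.
- close_job(): hands the job in, once; it reports no verdict.
The state is a dict: "t": time; "joint_positions": joint angles; "joint_vel": joint speeds; "effort": joint torques, N m; "eef_pos": TCP position; "tool_rot": TCP orientation; "contact_force": force on the tool from outside, world axes, zero at the start; "moment": the same for the moment, N m; "grip_width": opening from 0.0 (shut) to 1.0 (fully open).
Only numpy, scipy, OpenCV 4.12 (cv2) and the standard library are available. Lean on these libraries where they do the work, as an engineer would, in place of code of your own. Each camera call takes 0.05 s, during which the arm holds its last target.

### The job

The telescopic carton stop on the packing bench is pulled out: squeeze the two orange spring buttons of its aluminium tube flush, start the tube into the blue sleeve so that the sleeve covers the buttons, and then push the tube further in, gently, until both buttons pop out through the holes in the black collar. Never ram the tube or the sleeve, do not disturb the other things on the bench, and let go when the tube is locked.

Things in the scene. Friction and masses are not known exactly. Their poses are not given: they have to be found in the camera images.
- guide: the grey base of the stop, bolted to the bench: plate 100 x 170 x 12 mm. Origin on the bench straight below the mouth of the sleeve. Its y axis points from the mouth into the sleeve: the direction in which the tube is pushed home. The tube sticks out of the mouth to -y, level, its axis 75 mm above the bench.
- sleeve: the fixed blue square sleeve, 38 x 38 mm outside, 165 mm long, walls 2.5 mm, 33 mm wide inside. Origin at the centre of its mouth, y axis into the sleeve. A black collar (86 mm long, 45 mm wide) is clamped on it; in each side of the collar is a button hole 21 mm long, beside the two steel screw heads on its top. Over 30 N of the fingers or of the buttons on the sleeve or its collar is ramming.
- mouth (a point): centre of the sleeve's open mouth, on the tube's axis. The collar's two holes are opposite each other, 45 to 70 mm inside the mouth; where exactly differs each time and is not measured: find it by feel.
- tube (a joint): how far the aluminium tube (30 x 30 mm, captive) has slid in, m. At 0 the buttons' centres are 70 mm outside the mouth, at 0.070 level with it, at 0.115 to 0.140 in the holes. Friction 2 N, some 4 N more with the buttons under the sleeve. Blocked at the mouth (0.061) while the buttons are out; locked, with 3 mm of play, once they are in the holes.
- tube_end (a point): centre of the outer face of the black rubber pad (44 mm wide, 50 mm high, 12 mm thick) on the tube's outer end, on the tube's axis. The face is 150 mm behind the buttons' centres, so 138 mm of plain tube lies between buttons and pad.
- button_left_top (a point): top of the orange button on the guide's -x side of the tube. Each is a rounded stud, 18 mm long along the tube, 12 mm thick, standing 8 mm out of the tube's side (46 mm over both), level with the tube's axis, and moves straight in. Pinch both from above on their rear part, so that their front goes under the sleeve before the fingers meet its mouth.
- button_right_top (a point): top of the orange button on the guide's +x side of the tube, opposite the left one
- button_left (a joint): how far the left button is pressed in, m: 0 fully out, 0.008 flush with the tube; under the sleeve's wall it stays at about 0.0065. Spring: 4 N when out, 9 N when flush.
- button_right (a joint): the same for the right button
- tape_roll: a loose roll of amber packing tape lying flat, 100 mm across, 48 mm high; origin at the centre of its underside
- canister: a red plastic canister with a white lid, 84 mm across, 170 mm high; origin at the centre of its underside
- marker_black: a white marker pen with a black cap lying flat, 135 mm long along its x, 17 mm thick; origin under its middle
- marker_red: a white marker pen with a red cap lying flat, 135 mm long along its x, 17 mm thick; origin under its middle
- cutter: a yellow carton cutter lying flat, 145 mm long along its x, 26 mm wide, 18 mm high; origin under its handle
- spare_pad: a spare black end pad with a grey plug on it, 50 x 44 x 26 mm; origin at the centre of its underside

How it is judged (in metres and radians):
On the way, in this order (a step that is already met when the one before it is completed fails the run):
1. the tube is started into the sleeve and both buttons are held pressed under its mouth (value of joint tube between 0.071 and 0.108 m and value of joint each of button_left, button_right above 0.005 m), for 0.1 s.
2. the tube is pushed on until both buttons have popped out through the collar's holes (value of joint tube above 0.111 m and value of joint each of button_left, button_right below 0.002 m), for 0.2 s.
At the end, for the whole second after the job is handed in: The tube is slid in 111 mm or more and at rest, both buttons are out in the collar's holes (each pressed in by less than 2 mm), and the fingers have let go (all of step 2 and velocity of joint tube between -0.005 and 0.005 m/s); the robot touches nothing.
It fails at once if the buttons or the tube are rammed against the sleeve or its collar (over 30 N) (contact force between tube and sleeve above 30 N).
It fails at once if the fingers press on the sleeve or its collar with over 30 N (contact force between the fingers and sleeve above 30 N).
It fails at once if one of the other things on the bench is moved more than 30 mm (distance of any of tape_roll, canister, marker_black, marker_red, cutter, spare_pad from where it was at the start of the episode above 0.03 m).
It also fails if it takes over 42 s, if anything falls off the work surface, if the arm or the gripper's body presses on something with over 40 N, if the wrist force passes 120 N, or if a joint passes its speed limit or range.

## Working session

There is one attempt and no reset: what is moved stays moved. The work goes in short steps, Python scripts to look and compute and a tool call to move; the robot and the scene stay as the last step left them, time stands still between calls to the robot, and variables do not carry over. Pictures are saved under pics/ and viewed, and the job is handed in when it is done.

Besides the shell and the picture viewer there is one more tool, called after "Request:" as name([rows], argument=value, ...), one row to a line, values as JSON. play_rows: Moves the arm, as the interface text tells. Its arguments: {"type":"object","properties":{"increments":{"type":"array"}},"required":["increments"]}

```bash
ls; mkdir -p pics
python3 - <<'E'
from plant import observe, capture, get_calibration, grip_depth
import cv2, numpy as np
print(grip_depth if not callable(grip_depth) else grip_depth())
for n in("scene","top"):
    p,d=capture(n); cv2.imwrite(f"pics/{n}0.png",p); np.save(f"{n}0.npy",d); print(n,get_calibration(n))
s=observe(); print(s)
E
```

```text
pics
0.0187
scene {'vertical_fov': 49.72269771153913, 'cx': 323.6539073777269, 'cy': 235.40032623362566, 'k1': 0.03535894952982112, 'R': array([[-0.86037703,  0.50945423,  0.01441386],
       [ 0.4195047 ,  0.72396222, -0.54762625],
       [-0.2894256 , -0.46511836, -0.83659891]]), 't': array([ 0.48215931, -0.18437525,  1.58397713])}
top {'vertical_fov': 48.15018971540289, 'cx': 316.63561448156565, 'cy': 244.92474613524342, 'k1': -0.0907862080878348, 'R': array([[-0.02810327, -0.99940451, -0.02002101],
       [-0.99514686,  0.02986184, -0.09376035],
       [ 0.09430238,  0.01728887, -0.99539347]]), 't': array([0.02090882, 0.55899244, 1.15463426])}
{'t': 0.1, 'joint_positions': array([-8.81094023e+01,  1.48545976e+01,  8.80062996e+01,  1.97937066e-04,
        7.72360079e+01, -1.16221316e+01]), 'joint_vel': array([ 0.02858952, -0.06288936, -0.12428754, -0.07178526,  0.07876438,
       -0.03341912]), 'effort': array([ 2.63338246e-03, -4.46970856e+01, -2.91247237e+01, -2.73877922e-04,
        6.28271271e-03, -8.29235603e-06]), 'eef_pos': array([ 0.12849736, -0.53427096,  0.23055195]), 'tool_rot': array([[ 9.72318220e-01,  2.33660599e-01, -5.24309547e-05],
       [ 2.33660352e-01, -9.72316812e-01,  1.69050392e-03],
       [ 3.44024660e-04, -1.65595880e-03, -9.99998570e-01]]), 'contact_force': array([ 0.29157088, -0.32223432, -0.04860818]), 'moment': array([ 0.01129312, -0.01144365,  0.0208568 ]), 'grip_width': 0.9994493277094786}
```

View pics/scene0.png

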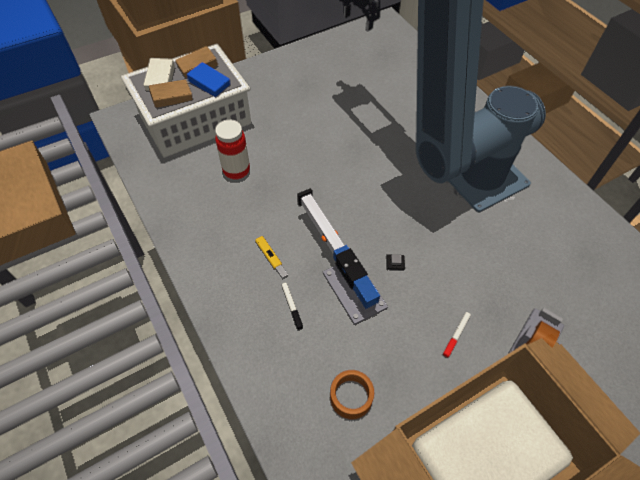

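View pics/top0.png

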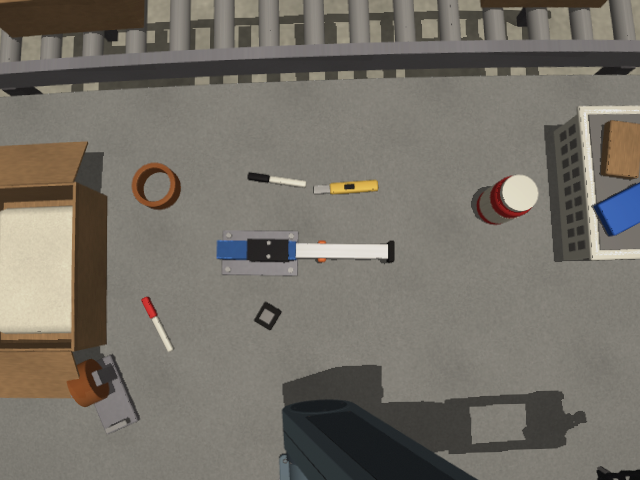

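The top view shows the stop with its sleeve around px (218–297, 250), the orange buttons near (321, 243/258) and the pad at (391, 251). In the scene view the buttons are near (325, 238) and the pad at (305, 198). Next I measure these points.

```bash
cat > h.py <<'E'
import cv2, numpy as np
from plant import observe, capture, get_calibration
def K(n):
    c=get_calibration(n); f=240/np.tan(np.radians(c['vertical_fov']/2)); return c,f
def ray(n,u,v):
    c,f=K(n); x=(u-c['cx'])/f; y=(v-c['cy'])/f; 
    s=cv2.undistortPoints(np.array([[[x,y]]],float),np.eye(3),np.array([c['k1'],0,0,0.]))[0,0]
    R=c['R'];o=-R.T@c['t']; return o,R.T@np.array([s[0],s[1],1.])
def onz(n,u,v,z):
    o,d=ray(n,u,v); return o+d*(z-o[2])/d[2]
def dep(n,u,v,D):
    o,d=ray(n,u,v); return o+d*D[int(round(v)),int(round(u))]
E
python3 - <<'E'
from h import *
t=cv2.imread('pics/top0.png'); s=cv2.imread('pics/scene0.png'); D=np.load('top0.npy'); Ds=np.load('scene0.npy')
cv2.imwrite('pics/top_z.png',cv2.resize(t[215:290,205:405],None,fx=4,fy=4,interpolation=cv2.INTER_CUBIC))
cv2.imwrite('pics/scene_z.png',cv2.resize(s[180:330,280:400],None,fx=4,fy=4,interpolation=cv2.INTER_CUBIC))
hsv=cv2.cvtColor(t,cv2.COLOR_BGR2HSV); 
def blobs(n,img,lo,hi,roi):
    x0,y0,x1,y1=roi; m=cv2.inRange(cv2.cvtColor(img,cv2.COLOR_BGR2HSV)[y0:y1,x0:x1],lo,hi)
    k,l,st,c=cv2.connectedComponentsWithStats(m)
    for i in range(1,k):
        if st[i,4]>4: print(n,st[i]+[x0,y0,0,0,0],c[i]+[x0,y0])
print('orange');blobs('top',t,(5,120,100),(20,255,255),(300,235,345,270)); blobs('scene',s,(5,120,80),(20,255,255),(310,220,345,260))
print('blue');blobs('top',t,(100,120,60),(125,255,255),(205,230,310,270));
print('white');blobs('top',t,(0,0,190),(180,60,255),(290,235,400,270))
# tube edges along columns, on plane z=0.09
e=[]
for u in range(300,386,5):
    c=t[236:268,u].min(axis=1).astype(int); w=np.where(c>190)[0]+236; e.append((u,w[0],w[-1],D[int((w[0]+w[-1])/2),u]))
for u,a,b,_ in e[::4]:
    print(u,a,b,onz('top',u,(a+b)/2,.09).round(4), dep('top',u,(a+b)/2,D).round(4))
P=np.array([onz('top',u,(a+b)/2,.09)[:2] for u,a,b,_ in e]); q=np.polyfit(P[:,1],P[:,0],1); print('x=',q)
for u in range(280,400,2): print(u,dep('top',u,251,D).round(4),t[251,u])
E
```

```text
orange
top [318 241   8   2  15] [321.73333333 241.53333333]
top [318 258   8   4  31] [321.38709677 259.4516129 ]
scene [335 230   3   4   5] [336.2 231.6]
scene [321 235   6   6  23] [323.30434783 237.65217391]
blue
top [217 241  30  19 538] [231.70817844 249.61524164]
top [288 241   8  19 140] [291.38571429 250.17142857]
white
top [ 296  244   92   14 1229] [341.82343369 250.33604557]
300 244 256 [0.5438 0.0384 0.09  ] [0.5438 0.0384 0.0901]
320 245 256 [ 0.5415 -0.0031  0.09  ] [ 0.5416 -0.0031  0.0887]
340 244 256 [ 0.5413 -0.0447  0.09  ] [ 0.541  -0.0446  0.0936]
360 245 257 [ 0.538  -0.0861  0.09  ] [ 0.5383 -0.0863  0.0865]
380 245 256 [ 0.5378 -0.1276  0.09  ] [ 0.5379 -0.1278  0.0886]
x= [0.04305886 0.5423115 ]
280 [0.5424 0.0796 0.0968] [37 37 40]
282 [0.5423 0.0755 0.0956] [37 37 40]
284 [0.5418 0.071  0.1009] [38 39 41]
286 [0.5419 0.067  0.0982] [36 37 40]
288 [0.542  0.0631 0.0955] [104  68  46]
290 [0.5419 0.059  0.0945] [142  90  55]
292 [0.5419 0.0549 0.0931] [142  90  55]
294 [0.5416 0.0507 0.0954] [143  91  56]
296 [0.5418 0.0467 0.092 ] [202 210 215]
298 [0.542 
[... 1487 characters left out ...]
221 225]
368 [ 0.5373 -0.1025  0.0918] [214 221 225]
370 [ 0.5371 -0.1065  0.0939] [214 222 226]
372 [ 0.537  -0.1107  0.0934] [214 222 226]
374 [ 0.537  -0.115   0.0908] [214 222 226]
376 [ 0.537  -0.1193  0.0901] [215 222 226]
378 [ 0.5367 -0.1232  0.0925] [215 222 226]
380 [ 0.5368 -0.1276  0.0892] [215 222 226]
382 [ 0.5367 -0.1319  0.0885] [215 222 226]
384 [ 0.5367 -0.1361  0.0877] [215 222 226]
386 [ 0.5363 -0.14    0.0903] [215 222 226]
388 [ 0.5362 -0.1441  0.0908] [41 43 44]
390 [ 0.5355 -0.1473  0.0984] [30 32 34]
392 [ 0.5351 -0.151   0.1017] [30 32 35]
394 [ 0.5353 -0.1558  0.0966] [72 77 80]
396 [ 0.5429 -0.1727 -0.0012] [117 125 128]
398 [ 0.5428 -0.1771 -0.0008] [118 126 128]
```

View pics/top_z.png

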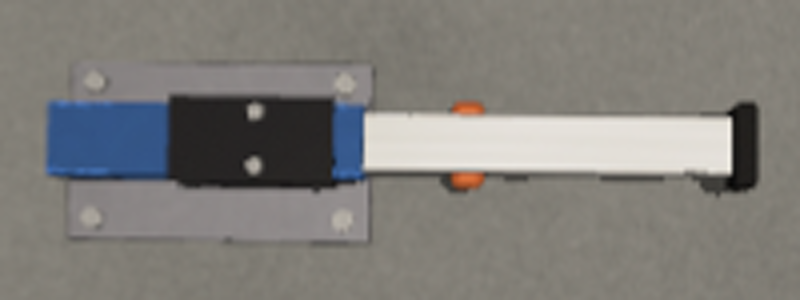

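View pics/scene_z.png

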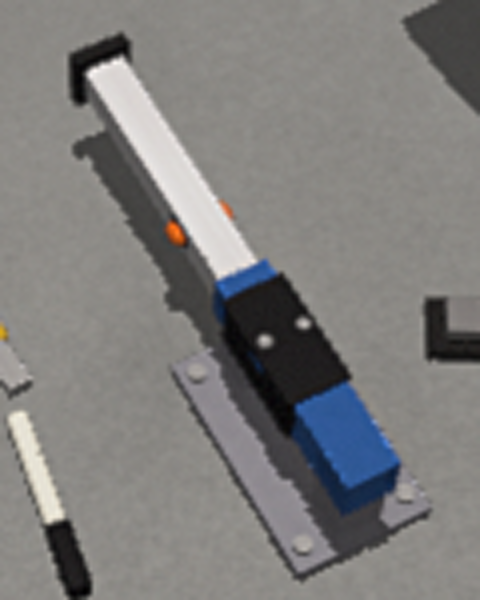

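Run:
```python
from h import *
t=cv2.imread('pics/top0.png'); g=t.astype(float)
def cross(a,lev,i0):
    # subpixel crossing
    for i in range(len(a)-1):
        if (a[i]-lev)*(a[i+1]-lev)<0: return i0+i+(a[i]-lev)/(a[i]-a[i+1])
P=[]
for u in range(299,386):
    c=g[236:268,u].min(axis=1)
    if 315<=u<=328: continue
    w=np.where(c>200)[0]; a=w[0]+236;b=w[-1]+236
    top=cross(c[a-236-3:a-236+1],160,a-3); bot=cross(c[b-236:b-236+4],160,b)
    if top and bot: P.append((onz('top',u,top,.09)[:2],onz('top',u,bot,.09)[:2]))
P=np.array(P)
M=P.mean(1); q=np.polyfit(M[:,1],M[:,0],1); r=M[:,0]-np.polyval(q,M[:,1])
print('tube',q,np.degrees(np.arctan(q[0])),r.std(),'width',np.median(P[:,0,0]-P[:,1,0]))
B=[]
for u in list(range(219,246))+list(range(289,295)):
    c=(g[232:270,u,0]-g[232:270,u,2]); w=np.where(c>40)[0]
    B.append([onz('top',u,w[0]+232-.5,.094)[:2],onz('top',u,w[-1]+232+.5,.094)[:2]])
B=np.array(B);M=B.mean(1);q2=np.polyfit(M[:,1],M[:,0],1);print('sleeve',q2,np.median(B[:,0,0]-B[:,1,0]))
row=g[246:255].mean(0); rr=row[:,2]
um=cross(rr[292:299],130,292); print('mouth',um,onz('top',um,250.3,.094))
ue=cross(rr[216-4:222],85,212);print('sleeve far', ue,onz('top',ue,250,.094), rr[212:222])
up=cross(rr[384:391],125,384); print('pad inner',up,onz('top',up,251,.1), onz('top',up,251,.09))
print(rr[388:400]); uo=cross(rr[390:400],75,390);print('pad out',uo,onz('top',uo,251,.1))
hsv=cv2.cvtColor(t,cv2.COLOR_BGR2HSV)
for v in (241.5,259.45): 
  for u in(317.5,325.5,321.5): print('btn',onz('top',u,v,.079))
# scene: triangulate left button
for u,v in((323.3,237.65),(336.2,231.6)): print('scene', onz('scene',u,v,.077))
# bench obstacles & pad by scene
```

```text
tube [0.04190791 0.54252967] 2.399742411513682 0.00018778450388159154 width 0.02884085902001654
sleeve [0.04311774 0.54120288] 0.03967899564986355
mouth 295.4466815809098 [0.54309887 0.04770747 0.094     ]
sleeve far 216.44584382871537 [0.54860878 0.21264715 0.094     ] [129.88888889 129.77777778 131.         131.77777778 104.66666667
  60.55555556  50.66666667  51.11111111  51.22222222  51.55555556]
pad inner 387.5550769230769 [ 0.53547508 -0.14210493  0.1       ] [ 0.53626892 -0.1432513   0.09      ]
[ 44.66666667  27.88888889  33.77777778  34.          34.22222222
  33.33333333  78.77777778 131.55555556 130.33333333 129.33333333
 128.88888889 129.77777778]
pad out 393.9168704156479 [ 0.53508145 -0.15519721  0.1       ]
btn [0.56156049 0.00172974 0.079     ]
btn [ 0.56105423 -0.01507533  0.079     ]
btn [ 0.56130729 -0.0066739   0.079     ]
btn [0.52377562 0.00279784 0.079     ]
btn [ 0.52328128 -0.01395582  0.079     ]
btn [ 0.52352857 -0.00558009  0.079     ]
scene [ 0.56055682 -0.00374438  0.077     ]
scene [ 0.52131869 -0.00304663  0.077     ]
```

```bash
cat > plan.py <<'E'
from h import *
from scipy.spatial.transform import Rotation as Ro
a=np.arctan(0.0425); C,S=np.cos(a),np.sin(a)
RT=np.column_stack([(S,C,0),(C,-S,0),(0,0,-1)])
def delta(target):
    s=observe(); R=s['tool_rot']; 
    print('pos',s['eef_pos'].round(4),'shift mm',(R.T@(np.array(target)-s['eef_pos'])*1000).round(1),'rot deg',np.degrees(Ro.from_matrix(R.T@RT).as_rotvec()).round(2),'F',s['contact_force'].round(1),'grip',round(s['grip_width'],3),'t',s['t'])
E
python3 - <<'E'
from plan import *
T=np.array([.541,-.0185,.18]); n=12
s=observe(); p=s['eef_pos'];R=s['tool_rot']; rv=Ro.from_matrix(R.T@RT).as_rotvec(); print(np.degrees(rv))
for i in range(n):
    d=(T-s['eef_pos'])/n*1000; print((R.T@d).round(1)); R=R@Ro.from_rotvec(rv/n).as_matrix()
E
```

```text
[-6.85502634e-02 -7.82026045e-02 -7.40536898e+01]
[ 43.5 -33.8   4.3]
[ 46.8 -28.9   4.3]
[ 49.7 -23.7   4.3]
[ 51.9 -18.2   4.3]
[ 53.6 -12.5   4.3]
[54.6 -6.7  4.2]
[55.  -0.8  4.2]
[54.8  5.1  4.2]
[53.9 11.   4.2]
[52.4 16.7  4.2]
[50.3 22.3  4.2]
[47.6 27.6  4.2]
```

Request:
play_rows([
  [[0,0,-6.2],[43,-34,4],0],
  [[0,0,-6.2],[47,-29,4],0],
  [[0,0,-6.2],[50,-24,4],0],
  [[0,0,-6.2],[52,-18,4],0],
  [[0,0,-6.2],[54,-12,4],0],
])

```text
t: 0.72
eef_pos: [0.3015, -0.3176, 0.211]
tool_rot: [[0.711, 0.703, 0.0], [0.703, -0.711, 0.0], [0.0, -0.0, -1.0]]
contact_force: [0.9, -0.5, -0.2]
grip_width: 1.004
```

Request:
play_rows([
  [[0,0,-6.2],[55,-7,4],0],
  [[0,0,-6.2],[55,-1,4],0],
  [[0,0,-6.2],[55,5,4],0],
  [[0,0,-6.2],[54,11,4],0],
  [[0,0,-6.2],[50,17,4],0],
])

```text
t: 1.35
eef_pos: [0.4719, -0.1035, 0.191]
tool_rot: [[0.246, 0.969, -0.0], [0.969, -0.246, -0.0], [-0.0, -0.0, -1.0]]
contact_force: [1.5, -1.2, -0.3]
grip_width: 1.0
```

Run:
```python
from plan import *
delta([.541,-.0185,.15])
```

```text
pos [ 0.4719 -0.1035  0.191 ] shift mm [99.4 46.  41. ] rot deg [-1.000e-02  0.000e+00 -1.183e+01] F [ 1.5 -1.2 -0.3] grip 1.0 t 1.35
```

Request:
play_rows([
  [[0,0,-6.2],[47,20,15],0],
  [[0,0,-5.6],[44,24,15],0],
  [[0,0,0],[0,0,0],0],
  [[0,0,0],[0,0,0],0],
])

```text
t: 1.85
eef_pos: [0.5318, -0.0248, 0.161]
tool_rot: [[0.047, 0.999, -0.001], [0.999, -0.047, -0.0], [-0.0, -0.001, -1.0]]
contact_force: [0.2, 0.7, 0.3]
grip_width: 1.002
```

Run:
```python
from plan import *
delta([.541,-.0185,.15])
```

```text
pos [ 0.5318 -0.0248  0.161 ] shift mm [ 6.7  8.9 10.9] rot deg [-0.07  0.02 -0.25] F [0.2 0.7 0.3] grip 1.002 t 1.85
```

Request:
play_rows([
  [[0,0,-0.2],[6.7,9,11],0],
  [[0,0,0],[0,0,30],0],
  [[0,0,0],[0,0,30],0],
  [[0,0,0],[0,0,0],0],
  [[0,0,0],[0,0,0],0],
])

```text
t: 2.48
eef_pos: [0.5423, -0.0191, 0.0912]
tool_rot: [[0.045, 0.999, 0.001], [0.999, -0.045, -0.0], [-0.0, 0.001, -1.0]]
contact_force: [0.1, -0.1, 0.5]
grip_width: 0.998
```

Run:
```python
from plan import *
delta([.541,-.0185,.056])
for n in('top','scene'):
    p,d=capture(n); cv2.imwrite(f'pics/{n}1.png',p)
    r=(slice(200,300),slice(220,400)) if n=='top' else (slice(160,330),slice(250,400))
    cv2.imwrite(f'pics/{n}1z.png',cv2.resize(p[r],None,fx=4 if n=='top' else 3.5,fy=4 if n=='top' else 3.5,interpolation=cv2.INTER_CUBIC))
```

```text
pos [ 0.5423 -0.0191  0.0912] shift mm [ 0.5 -1.4 35.2] rot deg [ 0.07  0.01 -0.12] F [ 0.1 -0.1  0.5] grip 0.998 t 2.475
```

View pics/scene1z.png

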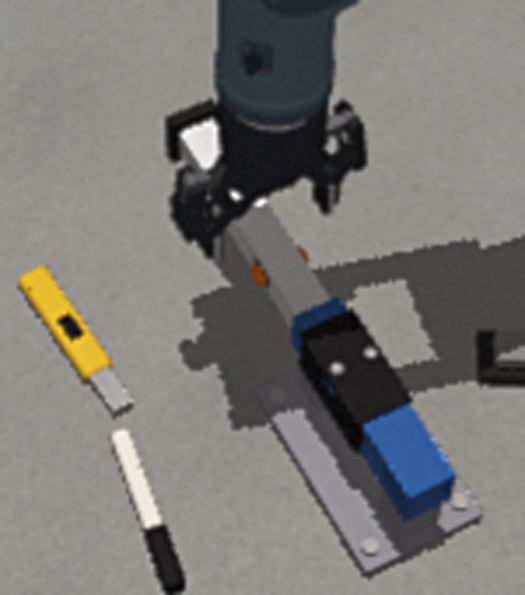

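View pics/top1z.png

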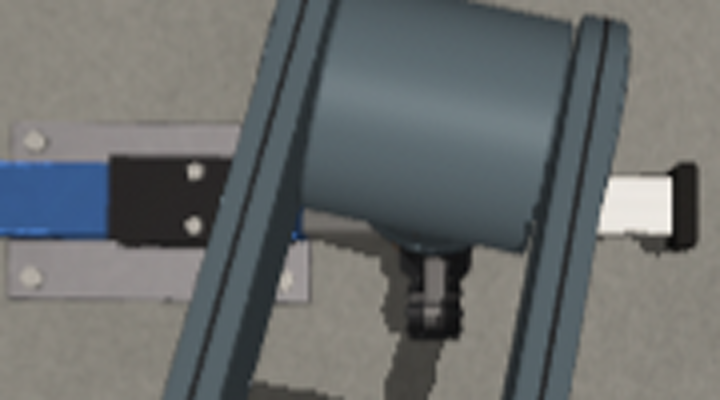

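The scene view shows the open fingers straddling the tube just behind the buttons, which sit near zoom px (262, 272) and (300, 252). The top view is mostly hidden by the arm, but the end pad is still visible. I lower to grasp height now.

Request:
play_rows([
  [[0,0,0],[0.5,-1.2,18],0],
  [[0,0,0],[0,0,17],0],
  [[0,0,0],[0,0,0],0],
  [[0,0,0],[0,0,0],0],
])

```text
t: 3.08
eef_pos: [0.5413, -0.018, 0.0565]
tool_rot: [[0.043, 0.999, 0.002], [0.999, -0.043, -0.0], [-0.0, 0.002, -1.0]]
contact_force: [-0.3, 0.2, 0.5]
grip_width: 1.002
```

Run:
```python
from plan import *
delta([.541,-.0185,.056])
```

```text
pos [ 0.5413 -0.018   0.0565] shift mm [-0.5 -0.3  0.5] rot deg [ 0.11  0.02 -0.06] F [-0.3  0.2  0.5] grip 1.002 t 3.075
```

Request:
play_rows([
  [[0,0,0],[-0.5,0,0.5],0.3],
  [[0,0,0],[0,0,0],0.45],
  [[0,0,0],[0,0,0],0.55],
  [[0,0,0],[0,0,0],0.6],
  [[0,0,0],[0,0,0],0.6],
])

```text
t: 3.7
eef_pos: [0.5412, -0.0185, 0.0558]
tool_rot: [[0.043, 0.999, 0.002], [0.999, -0.043, -0.0], [-0.0, 0.002, -1.0]]
contact_force: [-0.2, 0.2, 7.1]
grip_width: 0.401
```

Request:
play_rows([
  [[0,0,0],[0,0,0],0.75],
  [[0,0,0],[0,0,0],0.75],
  [[0,0,0],[0,0,0],0.75],
])

```text
t: 4.08
eef_pos: [0.5407, -0.0185, 0.0562]
tool_rot: [[0.043, 0.999, 0.001], [0.999, -0.043, -0.001], [-0.001, 0.001, -1.0]]
contact_force: [-3.2, -0.4, 11.2]
grip_width: 0.346
```

Run:
```python
from plan import *
delta([.541,-.0185,.056]); print(observe()['moment'])
for n in('top','scene'):
    p,d=capture(n); cv2.imwrite(f'pics/{n}2.png',p)
    r=(slice(200,300),slice(220,400)) if n=='top' else (slice(180,280),slice(280,380))
    cv2.imwrite(f'pics/{n}2z.png',cv2.resize(p[r],None,fx=4 if n=='top' else 6,fy=4 if n=='top' else 6,interpolation=cv2.INTER_CUBIC))
```

```text
pos [ 0.5407 -0.0185  0.0562] shift mm [0.  0.3 0.2] rot deg [ 0.05  0.03 -0.03] F [-3.2 -0.4 11.2] grip 0.346 t 4.075
[-0.0454311   0.662766    0.03296201]
```

View pics/scene2z.png

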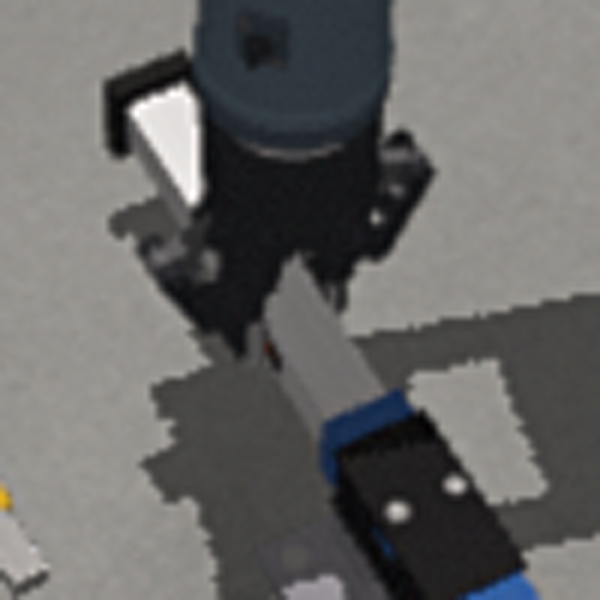

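The fingers stopped at 29.4 mm on the tube, and in the scene view only an orange trace is left at zoom px (268, 348). Both buttons are flush, so I slide the tube in.

Request:
play_rows([
  [[0,0,0],[4,0,0],0.75],
  [[0,0,0],[6,0,0],0.75],
  [[0,0,0],[6,0,0],0.75],
  [[0,0,0],[6,0,0],0.75],
  [[0,0,0],[4,0,0],0.75],
])

```text
t: 4.8
eef_pos: [0.5417, 0.0073, 0.0561]
tool_rot: [[0.043, 0.999, 0.001], [0.999, -0.043, -0.001], [-0.001, 0.001, -1.0]]
contact_force: [-3.4, -2.6, 11.7]
grip_width: 0.342
```

Request:
play_rows([
  [[0,0,0],[4,0,0],0.75],
  [[0,0,0],[4,0,0],0.75],
  [[0,0,0],[3,0,0],0.75],
  [[0,0,0],[2,0,0],0.75],
  [[0,0,0],[1,0,0],0.75],
])

```text
t: 5.42
eef_pos: [0.5423, 0.0212, 0.0561]
tool_rot: [[0.043, 0.999, 0.001], [0.999, -0.043, -0.001], [-0.001, 0.001, -1.0]]
contact_force: [-2.9, -2.4, 11.3]
grip_width: 0.343
```

Run:
```python
from plan import *
delta([.543,.0365,.056]); print(observe()['moment'])
p,d=capture('top'); cv2.imwrite('pics/top3.png',p)
r=p[246:255].mean(0)[:,2]; print(r[360:400].round())
cv2.imwrite('pics/top3z.png',cv2.resize(p[200:300,220:400],None,fx=4,fy=4,interpolation=cv2.INTER_CUBIC))
p,d=capture('scene');cv2.imwrite('pics/scene3z.png',cv2.resize(p[180:280,280:380],None,fx=6,fy=6,interpolation=cv2.INTER_CUBIC))
```

```text
pos [0.5423 0.0212 0.0561] shift mm [15.3  0.1  0.1] rot deg [ 0.04  0.06 -0.03] F [-2.9 -2.4 11.3] grip 0.343 t 5.425
[-0.28103     0.71646575  0.00550589]
[234. 234. 234. 234. 234. 234. 234. 234. 225.  77.  29.  35.  36.  36.
  33. 104. 136. 136. 137. 139. 140. 138. 137. 137. 137. 139. 139. 139.
 139. 138. 137. 137. 138. 139. 139. 138. 137. 135. 135. 136.]
```

View pics/scene3z.png

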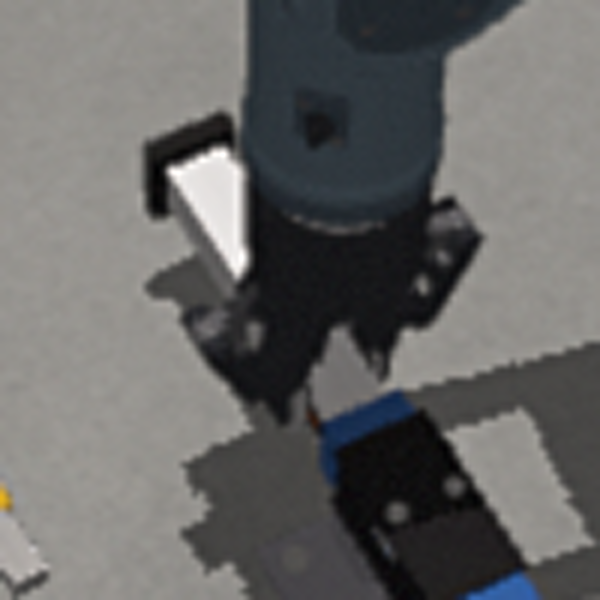

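The tube followed the fingers: the pad's edge moved from col 393.9 to 374.7, about 40 mm. The buttons are still tucked in right before the mouth, at zoom px (312, 412). I go on in small steps.

Request:
play_rows([
  [[0,0,0],[1.5,0,0],0.75],
  [[0,0,0],[1.5,0,0],0.75],
  [[0,0,0],[1.5,0,0],0.75],
  [[0,0,0],[1.5,0,0],0.75],
])

```text
t: 6.02
eef_pos: [0.5425, 0.0271, 0.0561]
tool_rot: [[0.043, 0.999, 0.001], [0.999, -0.043, -0.001], [-0.001, 0.001, -1.0]]
contact_force: [-3.4, -1.8, 11.0]
grip_width: 0.345
```

Request:
play_rows([
  [[0,0,0],[1,0,0],0.75],
  [[0,0,0],[1,0,0],0.75],
  [[0,0,0],[1,0,0],0.75],
])

```text
t: 6.4
eef_pos: [0.5426, 0.0301, 0.0561]
tool_rot: [[0.043, 0.999, 0.001], [0.999, -0.043, -0.001], [-0.001, 0.001, -1.0]]
contact_force: [-4.5, -2.1, 10.9]
grip_width: 0.345
```

Request:
play_rows([
  [[0,0,0],[1,0,0],0.75],
  [[0,0,0],[1,0,0],0.75],
  [[0,0,0],[1,0,0],0.75],
])

```text
t: 6.78
eef_pos: [0.5428, 0.0331, 0.0561]
tool_rot: [[0.043, 0.999, 0.001], [0.999, -0.043, -0.001], [-0.001, 0.001, -1.0]]
contact_force: [-4.6, -1.6, 10.8]
grip_width: 0.34
```

Request:
play_rows([
  [[0,0,0],[0.7,0,0],0.75],
  [[0,0,0],[0.7,0,0],0.75],
  [[0,0,0],[0.6,0,0],0.75],
])

```text
t: 7.15
eef_pos: [0.5429, 0.0351, 0.0561]
tool_rot: [[0.043, 0.999, 0.001], [0.999, -0.043, -0.001], [-0.001, 0.001, -1.0]]
contact_force: [-4.2, -2.1, 11.3]
grip_width: 0.342
```

Request:
play_rows([
  [[0,0,0],[0.5,0,0],0.75],
  [[0,0,0],[0.5,0,0],0.75],
])

```text
t: 7.4
eef_pos: [0.5429, 0.0361, 0.0561]
tool_rot: [[0.043, 0.999, 0.001], [0.999, -0.043, -0.001], [-0.001, 0.001, -1.0]]
contact_force: [-4.4, -2.3, 11.9]
grip_width: 0.342
```

Request:
play_rows([
  [[0,0,0],[0.5,0,0],0.75],
  [[0,0,0],[0.5,0,0],0.75],
])

```text
t: 7.65
eef_pos: [0.5429, 0.0371, 0.0561]
tool_rot: [[0.043, 0.999, 0.0], [0.999, -0.043, -0.001], [-0.001, 0.001, -1.0]]
contact_force: [-4.4, -2.0, 11.5]
grip_width: 0.345
```

Request:
play_rows([
  [[0,0,0],[0.5,0,0],0.75],
  [[0,0,0],[0.5,0,0],0.75],
])

```text
t: 7.9
eef_pos: [0.543, 0.0381, 0.0561]
tool_rot: [[0.043, 0.999, 0.001], [0.999, -0.043, -0.001], [-0.001, 0.001, -1.0]]
contact_force: [-4.3, -2.3, 11.2]
grip_width: 0.348
```

Run:
```python
from plan import *
delta([.543,.0365,.056])
p,d=capture('top'); r=p[246:255].mean(0)[:,2]; print(r[350:364].round())
for u in(357.5,358,358.5,359): print(u,onz('top',u,251,.1))
p,d=capture('scene');cv2.imwrite('pics/scene4z.png',cv2.resize(p[180:280,280:380],None,fx=6,fy=6,interpolation=cv2.INTER_CUBIC))
```

```text
pos [0.543  0.0381 0.0561] shift mm [-1.6  0.1  0.1] rot deg [ 0.03  0.05 -0.03] F [-4.3 -2.3 11.2] grip 0.348 t 7.9
[234. 234. 234. 234. 234. 234. 234. 234. 234. 234. 212.  77.  33.  36.]
357.5 [ 0.53732878 -0.08030351  0.1       ]
358 [ 0.53729801 -0.08133131  0.1       ]
358.5 [ 0.53726724 -0.08235912  0.1       ]
359 [ 0.53723647 -0.08338693  0.1       ]
```

View pics/scene4z.png

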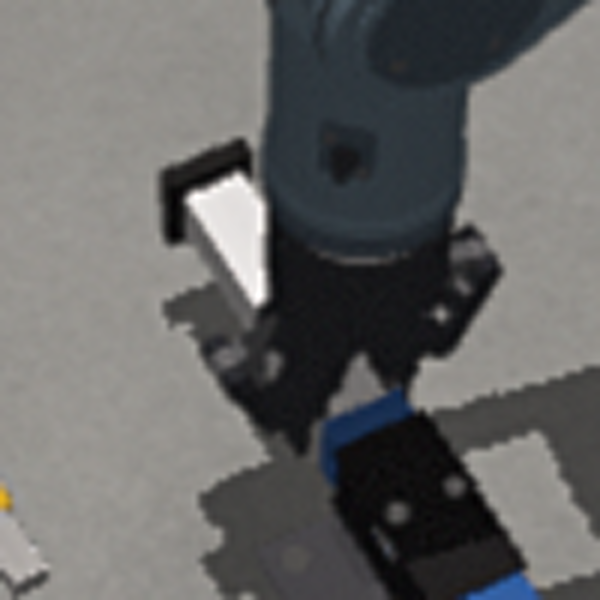

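Request:
play_rows([
  [[0,0,0],[0.5,0,0],0.75],
  [[0,0,0],[0.5,0,0],0.75],
])

```text
t: 8.25
eef_pos: [0.543, 0.039, 0.0561]
tool_rot: [[0.043, 0.999, 0.0], [0.999, -0.043, -0.001], [-0.001, 0.0, -1.0]]
contact_force: [-3.7, -3.9, 11.8]
grip_width: 0.345
```

Request:
play_rows([
  [[0,0,0],[0.5,0,0],0.75],
  [[0,0,0],[0.5,0,0],0.75],
])

```text
t: 8.5
eef_pos: [0.543, 0.039, 0.0561]
tool_rot: [[0.043, 0.999, 0.0], [0.999, -0.043, -0.003], [-0.003, 0.0, -1.0]]
contact_force: [-5.0, -8.1, 11.1]
grip_width: 0.34
```

Light contact of the fingers with the mouth shows at 4–8 N, as planned. The buttons are about 4 mm past the mouth. I let go, rise and look.

Request:
play_rows([
  [[0,0,0],[-0.8,0,0],0.6],
  [[0,0,0],[0,0,0],0.2],
  [[0,0,0],[-2,0,0],0],
  [[0,0,0],[0,0,0],0],
  [[0,0,0],[0,0,0],0],
])

```text
t: 9.12
eef_pos: [0.5428, 0.038, 0.0547]
tool_rot: [[0.043, 0.999, -0.0], [0.999, -0.043, 0.0], [0.0, -0.0, -1.0]]
contact_force: [-0.6, -0.7, 0.8]
grip_width: 1.001
```

Request:
play_rows([
  [[0,0,0],[-2,0,-20],0],
  [[0,0,0],[-10,0,-40],0],
  [[0,0,0],[-50,0,-40],0],
  [[0,0,0],[-55,0,0],0.5],
  [[0,0,0],[-50,0,0],1],
])

```text
t: 9.75
eef_pos: [0.5359, -0.1294, 0.1548]
tool_rot: [[0.043, 0.999, 0.002], [0.999, -0.043, -0.001], [-0.001, 0.002, -1.0]]
contact_force: [0.5, 0.6, -0.6]
grip_width: 0.602
```

Run:
```python
from plan import *
delta([.535,-.14,.15])
p,d=capture('top'); r=p[246:255].mean(0)[:,2]; print(r[350:372].round())
cv2.imwrite('pics/top5z.png',cv2.resize(p[215:290,205:405],None,fx=4,fy=4,interpolation=cv2.INTER_CUBIC))
p,d=capture('scene');cv2.imwrite('pics/scene5z.png',cv2.resize(p[170:290,260:400],None,fx=5,fy=5,interpolation=cv2.INTER_CUBIC))
```

```text
pos [ 0.5359 -0.1294  0.1548] shift mm [-10.6  -0.5   4.8] rot deg [ 0.1   0.04 -0.03] F [ 0.5  0.6 -0.6] grip 0.602 t 9.75
[117. 113.  99.  90.  80.  80.  89.  93.  94.  91.  81.  73.  67.  75.
  85.  93.  94.  94.  90.  83.  79.  73.]
```

View pics/scene5z.png

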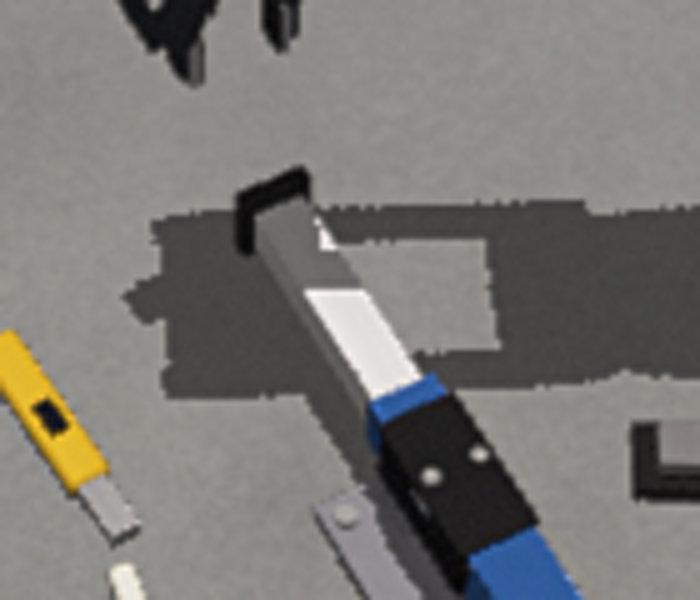

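View pics/top5z.png

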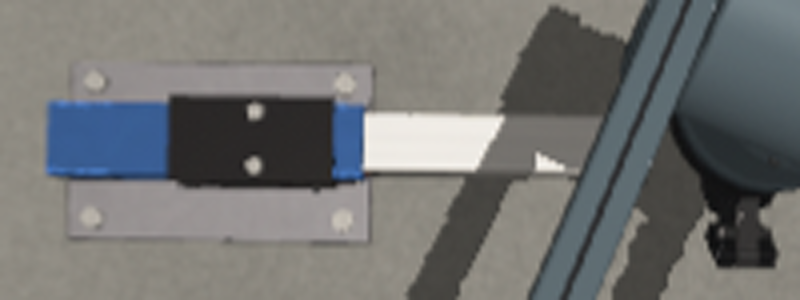

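The buttons are gone under the sleeve: the tube is clean up to the mouth (scene zoom px (405, 385)), and the pad is at (272, 210). Now I lower the shut fingers behind the pad.

Request:
play_rows([
  [[0,0,0],[-2,0,15],1],
  [[0,0,0],[0,0,40],1],
  [[0,0,0],[0,0,40],1],
  [[0,0,0],[0,0,0],1],
])

```text
t: 10.35
eef_pos: [0.5325, -0.127, 0.0551]
tool_rot: [[0.042, 0.999, -0.008], [0.999, -0.042, 0.004], [0.004, -0.008, -1.0]]
contact_force: [-0.9, -0.1, -0.5]
grip_width: 0.001
```

Run:
```python
from plan import *
delta([.5369,-.115,.057])
p,d=capture('scene');cv2.imwrite('pics/scene6z.png',cv2.resize(p[170:290,260:400],None,fx=5,fy=5,interpolation=cv2.INTER_CUBIC))
```

```text
pos [ 0.5325 -0.127   0.0551] shift mm [12.1  3.9 -1.9] rot deg [-0.47 -0.21  0.04] F [-0.9 -0.1 -0.5] grip 0.001 t 10.35
```

View pics/scene6z.png

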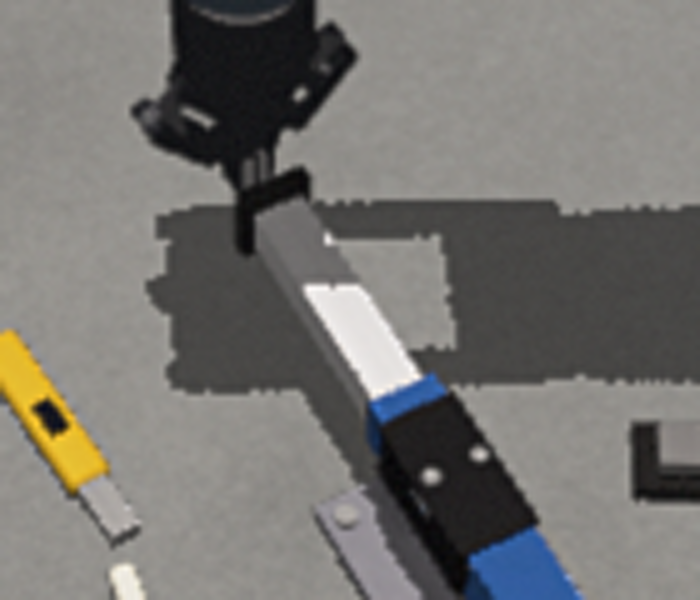

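The shut fingers are right behind the pad (zoom px (260, 165)). I let the arm settle and approach.

Request:
play_rows([
  [[0,0,0],[0,0,0],1],
  [[0,0,0],[0,0,0],1],
])

```text
t: 10.65
eef_pos: [0.5368, -0.1301, 0.0605]
tool_rot: [[0.043, 0.999, 0.003], [0.999, -0.043, -0.001], [-0.001, 0.003, -1.0]]
contact_force: [-0.4, -1.1, -1.2]
grip_width: 0.002
```

Run:
```python
from plan import *
delta([.5369,-.115,.057])
```

```text
pos [ 0.5368 -0.1301  0.0605] shift mm [15.1 -0.6  3.5] rot deg [ 0.17  0.07 -0.03] F [-0.4 -1.1 -1.2] grip 0.002 t 10.65
```

Request:
play_rows([
  [[0,0,0],[5,0,2],1],
  [[0,0,0],[5,0,1],1],
  [[0,0,0],[4,0,0],1],
  [[0,0,0],[2,0,0],1],
  [[0,0,0],[2,0,0],1],
])

```text
t: 11.28
eef_pos: [0.5364, -0.1117, 0.0559]
tool_rot: [[0.043, 0.999, 0.0], [0.999, -0.043, -0.0], [-0.0, 0.0, -1.0]]
contact_force: [-1.0, 0.5, 0.4]
grip_width: -0.005
```

Request:
play_rows([
  [[0,0,0],[1.5,0,0],1],
  [[0,0,0],[1.5,0,0],1],
  [[0,0,0],[1.5,0,0],1],
])

```text
t: 11.65
eef_pos: [0.5366, -0.1088, 0.0559]
tool_rot: [[0.043, 0.999, -0.0], [0.999, -0.043, -0.002], [-0.002, 0.0, -1.0]]
contact_force: [-1.5, -6.8, -0.8]
grip_width: 0.003
```

Request:
play_rows([
  [[0,0,0],[1.5,0,0],1],
  [[0,0,0],[1.5,0,0],1],
  [[0,0,0],[1.5,0,0],1],
])

```text
t: 12.02
eef_pos: [0.5367, -0.1045, 0.0559]
tool_rot: [[0.043, 0.999, -0.0], [0.999, -0.043, -0.002], [-0.002, 0.0, -1.0]]
contact_force: [-2.1, -6.6, -0.5]
grip_width: -0.002
```

Request:
play_rows([
  [[0,0,0],[2,0,0],1],
  [[0,0,0],[2.5,0,0],1],
  [[0,0,0],[2.5,0,0],1],
  [[0,0,0],[2.5,0,0],1],
  [[0,0,0],[2.5,0,0],1],
])

```text
t: 12.65
eef_pos: [0.5373, -0.0925, 0.0559]
tool_rot: [[0.043, 0.999, -0.0], [0.999, -0.043, -0.002], [-0.002, 0.0, -1.0]]
contact_force: [-1.7, -6.0, -0.4]
grip_width: 0.001
```

Request:
play_rows([
  [[0,0,0],[2.5,0,0],1],
  [[0,0,0],[2.5,0,0],1],
  [[0,0,0],[2.5,0,0],1],
  [[0,0,0],[2.5,0,0],1],
  [[0,0,0],[2,0,0],1],
])

```text
t: 13.28
eef_pos: [0.5377, -0.0804, 0.0559]
tool_rot: [[0.043, 0.999, -0.0], [0.999, -0.043, -0.002], [-0.002, -0.0, -1.0]]
contact_force: [-2.9, -7.4, -1.1]
grip_width: -0.0
```

Request:
play_rows([
  [[0,0,0],[1,0,0],1],
  [[0,0,0],[1,0,0],1],
  [[0,0,0],[1,0,0],1],
])

```text
t: 13.65
eef_pos: [0.5379, -0.0773, 0.0559]
tool_rot: [[0.043, 0.999, -0.0], [0.999, -0.043, -0.002], [-0.002, -0.0, -1.0]]
contact_force: [-0.6, -6.9, 0.3]
grip_width: 0.004
```

Request:
play_rows([
  [[0,0,0],[1,0,0],1],
  [[0,0,0],[1,0,0],1],
  [[0,0,0],[1,0,0],1],
])

```text
t: 14.02
eef_pos: [0.538, -0.0741, 0.0559]
tool_rot: [[0.043, 0.999, -0.0], [0.999, -0.043, -0.002], [-0.002, -0.0, -1.0]]
contact_force: [-1.3, -5.9, -1.4]
grip_width: 0.003
```

Request:
play_rows([
  [[0,0,0],[1,0,0],1],
  [[0,0,0],[1,0,0],1],
])

```text
t: 14.28
eef_pos: [0.5381, -0.0724, 0.0559]
tool_rot: [[0.043, 0.999, -0.0], [0.999, -0.043, -0.002], [-0.002, -0.0, -1.0]]
contact_force: [-1.8, -6.7, -1.4]
grip_width: -0.004
```

Request:
play_rows([
  [[0,0,0],[1,0,0],1],
  [[0,0,0],[1,0,0],1],
])

```text
t: 14.52
eef_pos: [0.5382, -0.0704, 0.0559]
tool_rot: [[0.043, 0.999, -0.0], [0.999, -0.043, -0.002], [-0.002, -0.0, -1.0]]
contact_force: [-2.0, -6.6, 0.6]
grip_width: -0.004
```

Request:
play_rows([
  [[0,0,0],[1,0,0],1],
  [[0,0,0],[1,0,0],1],
])

```text
t: 14.78
eef_pos: [0.5382, -0.0684, 0.0559]
tool_rot: [[0.043, 0.999, -0.0], [0.999, -0.043, -0.002], [-0.002, -0.0, -1.0]]
contact_force: [-1.6, -6.6, -0.1]
grip_width: -0.001
```

Request:
play_rows([
  [[0,0,0],[1,0,0],1],
  [[0,0,0],[1,0,0],1],
])

```text
t: 15.02
eef_pos: [0.5383, -0.0663, 0.0559]
tool_rot: [[0.043, 0.999, -0.0], [0.999, -0.043, -0.002], [-0.002, -0.0, -1.0]]
contact_force: [-1.1, -6.5, 0.2]
grip_width: -0.001
```

Request:
play_rows([
  [[0,0,0],[1,0,0],1],
  [[0,0,0],[1,0,0],1],
])

```text
t: 15.28
eef_pos: [0.5384, -0.0641, 0.0559]
tool_rot: [[0.044, 0.999, -0.0], [0.999, -0.044, -0.002], [-0.002, -0.0, -1.0]]
contact_force: [-1.3, -3.7, -0.5]
grip_width: -0.0
```

The force dropped from 6.5 to 3.7 N, which could be the pop. I check with the cameras.

Run:
```python
from plan import *
delta([.5369,-.115,.057])
p,d=capture('scene');cv2.imwrite('pics/scene7z.png',cv2.resize(p[200:300,300:400],None,fx=6,fy=6,interpolation=cv2.INTER_CUBIC))
p,d=capture('top');cv2.imwrite('pics/top7z.png',cv2.resize(p[225:280,205:345],None,fx=5,fy=5,interpolation=cv2.INTER_CUBIC))
```

```text
pos [ 0.5384 -0.0641  0.0559] shift mm [-50.9   0.7  -1.1] rot deg [-0.01  0.09 -0.06] F [-1.3 -3.7 -0.5] grip -0.0 t 15.275
```

View pics/scene7z.png

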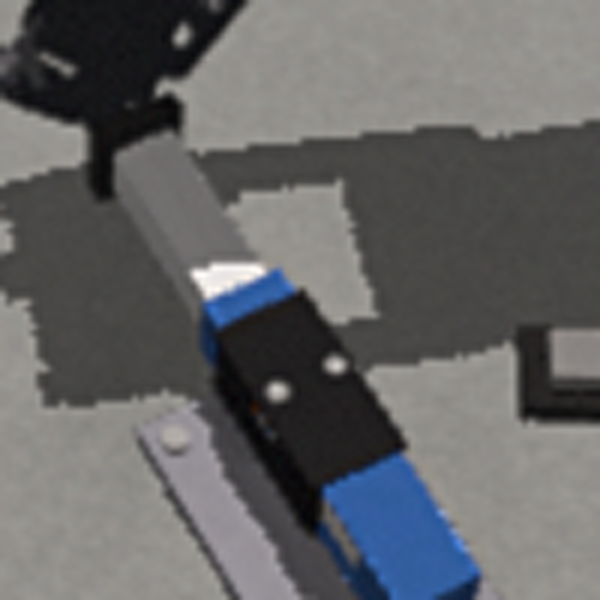

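View pics/top7z.png

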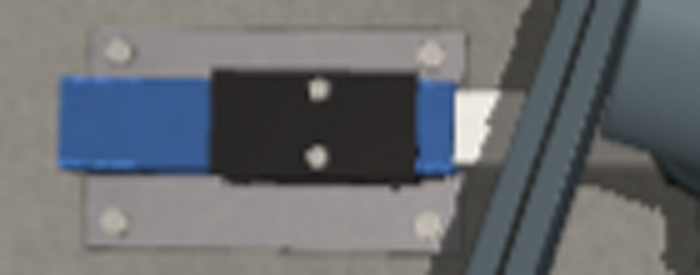

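A trace of orange shows in the collar hole at zoom px (258, 408). I push on in half-millimetre steps to feel for the stop.

Request:
play_rows([
  [[0,0,0],[0.5,0,0],1],
  [[0,0,0],[0.5,0,0],1],
])

```text
t: 15.62
eef_pos: [0.5386, -0.0616, 0.0558]
tool_rot: [[0.043, 0.999, 0.0], [0.999, -0.043, 0.0], [0.0, 0.0, -1.0]]
contact_force: [-0.6, 0.6, 0.7]
grip_width: -0.001
```

Request:
play_rows([
  [[0,0,0],[0.5,0,0],1],
  [[0,0,0],[0.5,0,0],1],
])

```text
t: 15.88
eef_pos: [0.5386, -0.0608, 0.0559]
tool_rot: [[0.043, 0.999, 0.0], [0.999, -0.043, 0.0], [0.0, 0.0, -1.0]]
contact_force: [-0.3, 0.4, 0.1]
grip_width: 0.001
```

Request:
play_rows([
  [[0,0,0],[0.5,0,0],1],
  [[0,0,0],[0.5,0,0],1],
])

```text
t: 16.12
eef_pos: [0.5386, -0.0599, 0.0558]
tool_rot: [[0.043, 0.999, -0.0], [0.999, -0.043, 0.0], [0.0, -0.0, -1.0]]
contact_force: [-0.9, -0.5, 0.1]
grip_width: -0.003
```

Run:
```python
from plan import *
p,d=capture('scene');cv2.imwrite('pics/scene8z.png',cv2.resize(p[200:300,300:400],None,fx=6,fy=6,interpolation=cv2.INTER_CUBIC))
```

```text
(no output)
```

View pics/scene8z.png

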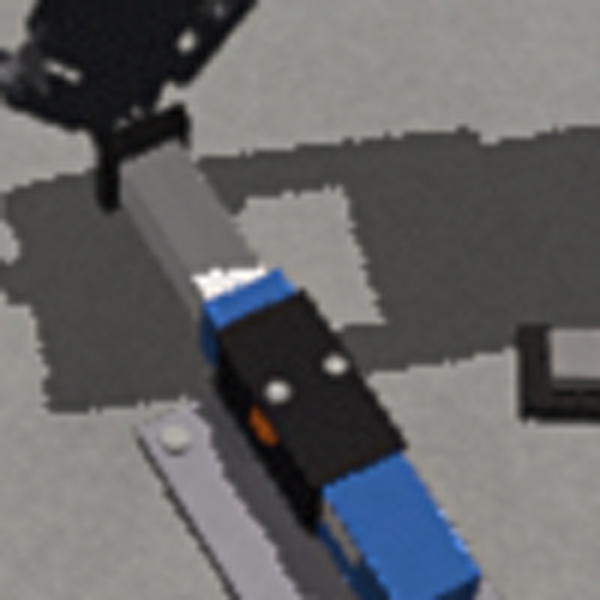

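The +x button stands out orange in its hole at zoom px (265, 425). The far side is hidden, so I push gently on to feel the friction and the stop.

Request:
play_rows([
  [[0,0,0],[0.5,0,0],1],
  [[0,0,0],[0.5,0,0],1],
])

```text
t: 16.42
eef_pos: [0.5387, -0.0589, 0.0559]
tool_rot: [[0.043, 0.999, -0.0], [0.999, -0.043, 0.0], [0.0, -0.0, -1.0]]
contact_force: [-0.1, 0.8, -0.2]
grip_width: -0.002
```

Request:
play_rows([
  [[0,0,0],[0.5,0,0],1],
  [[0,0,0],[0.5,0,0],1],
])

```text
t: 16.68
eef_pos: [0.5387, -0.0579, 0.0559]
tool_rot: [[0.043, 0.999, -0.0], [0.999, -0.043, 0.0], [0.0, -0.0, -1.0]]
contact_force: [-0.2, -0.0, 0.1]
grip_width: -0.001
```

Request:
play_rows([
  [[0,0,0],[0.5,0,0],1],
  [[0,0,0],[0.5,0,0],1],
])

```text
t: 16.92
eef_pos: [0.5388, -0.0573, 0.0559]
tool_rot: [[0.043, 0.999, -0.0], [0.999, -0.043, -0.001], [-0.001, 0.0, -1.0]]
contact_force: [-0.0, -2.2, -0.1]
grip_width: 0.002
```

Request:
play_rows([
  [[0,0,0],[0.5,0,0],1],
  [[0,0,0],[0.5,0,0],1],
])

```text
t: 17.18
eef_pos: [0.5388, -0.056, 0.0559]
tool_rot: [[0.043, 0.999, 0.0], [0.999, -0.043, -0.0], [-0.0, 0.0, -1.0]]
contact_force: [0.0, -3.1, 0.4]
grip_width: 0.003
```

Request:
play_rows([
  [[0,0,0],[0.5,0,0],1],
  [[0,0,0],[0.5,0,0],1],
])

```text
t: 17.42
eef_pos: [0.5389, -0.0556, 0.0559]
tool_rot: [[0.043, 0.999, -0.0], [0.999, -0.043, -0.001], [-0.001, -0.0, -1.0]]
contact_force: [-0.3, -6.5, 0.1]
grip_width: -0.003
```

The tube slid freely at about 3 N, then met the end stop at 6.5 N and rising, so both buttons are engaged. I back off and rise.

Request:
play_rows([
  [[0,0,0],[-5,0,0],1],
  [[0,0,0],[-20,0,0],1],
  [[0,0,0],[-40,0,0],1],
  [[0,0,0],[-40,0,-30],1],
  [[0,0,0],[-20,0,-50],1],
])

```text
t: 18.05
eef_pos: [0.5319, -0.1822, 0.135]
tool_rot: [[0.046, 0.999, -0.004], [0.999, -0.046, 0.002], [0.002, -0.004, -1.0]]
contact_force: [0.2, -0.6, 0.8]
grip_width: -0.002
```

Request:
play_rows([
  [[0,0,0],[0,-60,-40],1],
  [[0,0,0],[0,-60,0],1],
  [[0,0,0],[0,-60,0],1],
  [[0,0,0],[0,0,0],1],
  [[0,0,0],[0,0,0],1],
])

```text
t: 18.68
eef_pos: [0.3621, -0.1735, 0.1712]
tool_rot: [[0.045, 0.999, 0.002], [0.999, -0.045, -0.001], [-0.001, 0.002, -1.0]]
contact_force: [-0.1, -0.1, 0.6]
grip_width: -0.002
```

Run:
```python
from plan import *
delta([.5369,-.115,.057])
p,d=capture('scene');cv2.imwrite('pics/scene9.png',p);cv2.imwrite('pics/scene9z.png',cv2.resize(p[200:300,300:400],None,fx=6,fy=6,interpolation=cv2.INTER_CUBIC))
p,d=capture('top');cv2.imwrite('pics/top9.png',p);cv2.imwrite('pics/top9z.png',cv2.resize(p[225:280,205:365],None,fx=5,fy=5,interpolation=cv2.INTER_CUBIC))
r=p[246:255].mean(0)[:,2]; print(r[330:350].round())
for u in (336,337,338,339,340,341): print(u,onz('top',u,250.5,.1)[1]+.22-.0477)
```

```text
pos [ 0.3621 -0.1735  0.1712] shift mm [ 66.4 171.8 114.5] rot deg [ 0.12  0.07 -0.14] F [-0.1 -0.1  0.6] grip -0.002 t 18.675
[234. 234. 234. 234. 112.  37.  35.  36.  36.  33.  99. 131. 135. 136.
 138. 138. 136. 134. 136. 137.]
336 0.13616487882086456
337 0.13410834220372908
338 0.13205188053345898
339 0.12999548991786117
340 0.12793916646433914
341 0.12588290627981946
```

View pics/scene9.png

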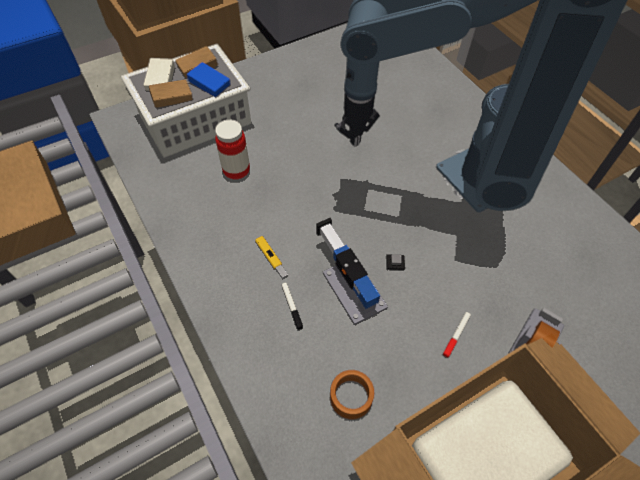

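View pics/scene9z.png

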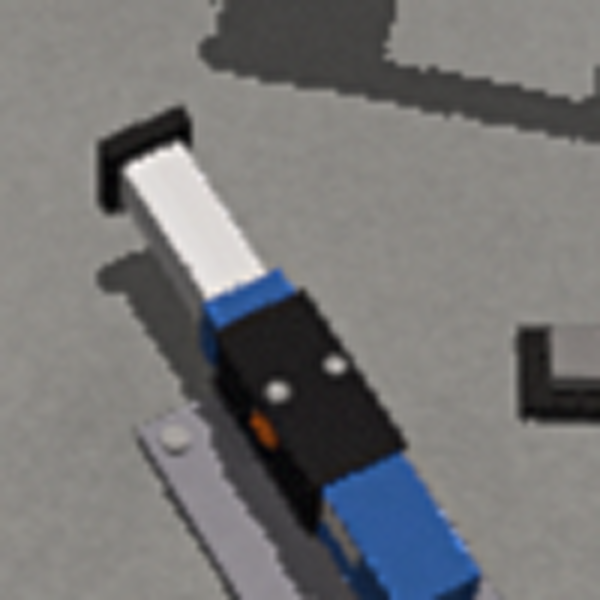

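View pics/top9z.png

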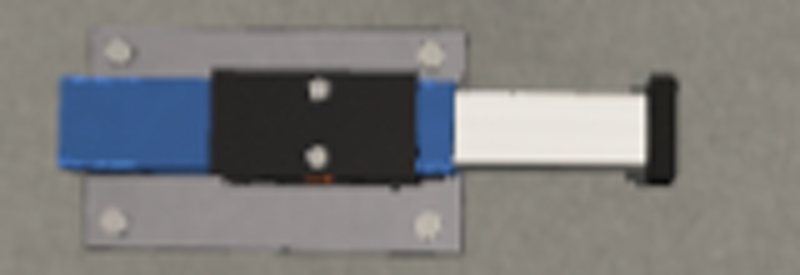

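Both buttons are out. The -x one shows orange past the collar in the top view (zoom px (320, 178)), and the +x one shows in the scene view (zoom px (265, 428)). The tube is at about 0.128, the arm is clear and the other things have not moved. I hand in.

```bash
python3 -c "
from plant import close_job; print(close_job())"
```

```text
the job is handed in; nothing more can be done
None
```

The tube is locked in the sleeve with both buttons out in the collar's holes, and the job is handed in at about 18.8 s of the 42 s. No verdict came back, so what follows is from my own readings.

- **Starting the tube:** I pinched both buttons flush; the fingers stopped at about 29.4 mm, on the 30 mm tube. I slid the tube in until the fingers just touched the mouth, at 4–8 N. The tube was then at about 0.0745 m.
- **Pushing home:** I let go and pushed on the end pad with shut fingers at about 6.5 N. The force fell to nothing as the buttons popped. After that the tube slid at about 3 N and came up against the end of its play at 6.5 N.
- **Last checks:**
  - The top view puts the tube at about 0.128 m.
  - The +x button shows orange in the scene view and the -x button in the top view.
  - The robot is clear of everything, and the other things look unmoved by eye in the last scene picture.
- **Forces:** no force reading that I saw passed about 13 N. Readings come only at the end of each move, so a short peak inside one would not show.
- **Not confirmed:** no single view shows both buttons. Their protrusion is judged from colour, the free slide and the stop; it was not measured in millimetres.

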